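# Clear down the trim plate

### The job

Clear down the trim plate: first lift the orange stop block and the pump fittings standing on it (regulator, ball valve; one or both are there) into the blue fittings tray, then take the scraper block, set it on the plate and scrape all the loose offcuts over the plate's open side into the yellow scrap bin; their burrs are sharp, so move them only with the scraper and keep the fingers off them. Finish with the scraper upright in its black parking tray and the stop block back upright on the clean plate, in the half away from the bin; the fittings stay in the blue tray, and the other things on the bench stay where they are.

Things in the scene. Friction and masses are not known exactly. Their poses are not given: they have to be found in the camera images.
- plate (a point): Stainless trim plate of the bench's cutting station: flat, smooth, 260 (x) by 302 (y) mm clear, horizontal, its top 95 mm above the bench, fixed. The point is the middle of its top face. Turned-up edges 4 mm thick and 15 mm high stand along three sides: inner faces at x = -130 and +130 mm and at y = +150 mm. The side at y = -152 mm has no edge: it is open towards the scrap bin. z up.
- bin (a point): Yellow steel scrap bin, open at the top, fixed below the plate's open side. The point is the middle of its inner floor (4 mm above the bench), axes as the plate's, 208.5 mm from the plate's middle towards -y. Inside 260 (x) by 159 (y) mm, walls up to 85 mm above the bench (10 mm below the plate's top); the plate's open side overhangs the bin by 23 mm.
- tray: Blue plastic fittings tray, open at the top, fixed on the bench on one side or the other of the station. 280 (x) by 130 (y) by 30 mm high, walls and floor 5 mm. Origin: centre of its underside, on the bench.
- rest_floor (a point): Black parking tray for the scraper, rubber floor, fixed on the bench on the side opposite the fittings tray. The point is the middle of its inner floor, 6 mm above the bench; inside 156 (x) by 81 (y) mm, its edges stand 14 mm above its floor.
- scraper_grip (a point): Scraper block, 0.35 kg, stands upright in its parking tray. Red block 110 (x) by 60 (y) by 22 mm high with rubber lips along both long sides (it pushes towards its +y or its -y with the 110 mm side), and on top an upright black grip 64 (x) by 24 (y) mm, reaching from 22 to 82 mm above the underside. The point is in the grip, 55 mm above the underside. z up.
- regulator_mid (a point): Air pressure regulator standing on the plate: square steel foot 62 x 62 x 16 mm, black round body 44 mm thick up to 72 mm, grey knob 38 mm thick up to 92 mm. A round gauge 42 mm across sticks out towards its -x (to 36 mm from the axis, 27 to 69 mm above the underside): grip across its y. 0.35 kg. The point is on the axis, 55 mm above the underside; z up the axis.
- stop_block_mid (a point): Length stop block of the trim plate, standing loose on it: dark steel foot 66 (x) by 60 (y) by 18 mm high, orange upright 56 (x) by 22 (y) mm above it up to 92 mm, with a small black knob 12 mm proud at its -y face, 18 to 42 mm above the underside, and a steel strip on its +x edge: grip across its y. 0.45 kg. The point is in the upright, 55 mm above the underside; z up.
- valve_mid (a point): Brass ball valve standing on the plate on its round end 62 mm across and 18 mm thick; round body 41 mm thick above up to 78 mm, top 34 mm thick to 92 mm. A flat red lever stands upright 37 mm from the axis on its +x side, 30 to 92 mm above the underside: grip across its y. 0.35 kg. The point is on the axis, 55 mm above the underside; z up the axis.
- green_strip_mid (a point): Offcut: green plastic strip 70 x 26 x 14 mm, 50 g, lies flat on the plate at the start, any way round. The point is 8 mm above the middle of its underside; x along its length, z up
- black_strip_mid (a point): Offcut: black plastic strip 62 x 34 x 16 mm, 50 g, lies flat on the plate at the start, any way round. The point is 8 mm above the middle of its underside; x along its length, z up
- profile_end_mid (a point): Offcut: aluminium slotted profile end 66 x 20 x 20 mm, 50 g, lies flat on the plate at the start, any way round. The point is 8 mm above the middle of its underside; x along its length, z up
- blue_angle_mid (a point): Offcut: blue angle section 64 x 28 mm, 5 mm thick with one upright leg 20 mm high, 50 g, lies flat on the plate at the start, any way round. The point is 8 mm above the middle of its underside; x along its length, z up
- red_flat_mid (a point): Offcut: red flat bar end 68 x 30 x 12 mm, 60 g, lies flat on the plate at the start, any way round. The point is 8 mm above the middle of its underside; x along its length, z up
- spray: Green bottle with white label and red cap, 66 mm thick, 170 mm tall, loose on the bench; leave it. Origin under its centre.
- grease_tin: Grease tin with green label, 84 mm across, 70 mm tall, loose; leave it. Origin under its centre.
- spanner: Steel spanner 170 mm long lying in front of the station, loose; leave it.
- tape: Yellow tape measure 80 x 35 x 65 mm, loose; leave it. Origin under its centre.
- mug: Blue mug 80 mm across, 90 mm tall, loose; leave it. Origin under its centre.
- angle_bracket: Aluminium L bracket 90 x 40 mm foot, 56 mm tall leg, loose; leave it. Origin under its foot's centre.
Not all that is in view belongs to the job. Of the things like the part that bears stop_block_mid, leave any that is pink or purple; of the rest the larger one is meant.

How it is judged:
By the outcome, as a careful person would: the job done as asked, in the order asked, and still so for the second after the job is handed in, with the robot touching nothing.
Of regulator, valve only 1 to 2 are there at a start; the rules pass over those that are not, and their reading is None.
Of green_strip, black_strip, profile_end, blue_angle, red_flat only 3 to 5 are there at a start; the rules pass over those that are not, and their reading is None.
At some moment in a run one of regulator, valve, stop_block, green_strip, black_strip, profile_end, blue_angle, red_flat may be knocked a few centimetres aside while the robot is not near it.
Once in a run the grip may slacken for a moment while it holds something.
It also fails if it takes over 210 s, if anything falls off the work surface, if the arm or the gripper's body presses on something with over 40 N, if the wrist force passes 120 N, or if a joint passes its speed limit or range.

### The arm

A 7-joint arm with a two-finger parallel gripper is mounted at the origin on the work surface. World frame = base frame: x ahead of the robot, y to its left, z up, the work surface at z = 0. Lengths are in mm, angles in rad, forces in N, time in s.
With the tool pointing down it reaches from about 400 to 875 mm from the base axis. Payload 4.4 kg.
Tool frame: the origin (TCP) lies at the very end of the fingers, on their centre line; the grasp point (between the pads) lies 19 mm behind it; z points along the fingers, y is the direction in which the jaws open and shut (so a half turn about z gives the same grasp; the last joint's range is limited). The gripper opens to 85 mm and grips with 20 to 120 N. Pads are 22 mm wide; open, the fingers measure 114 mm over their backs; the gripper's body (76 mm by 85 mm) begins 54 mm behind the grasp point. The pads swing forward as they close: fully open they stand 13 mm farther back than shut.
Start: joints at [-1.29, 0.628, 0.038, 1.517, -0.027, 0.996, -0.02], TCP at [220.905, 611.325, 231.313] pointing down, gripper open.
Joint ranges: [-3.06, 3.06], [-0.37, 2.12], [-1.25, 1.32], [0.18, 2.47], [-1.1, 4.24], [0.23, 1.98], [-2.94, 2.94]. Speed limits (rad/s): [2.57, 2.57, 3.14, 3.14, 3.14, 3.14, 3.14].

### API

Orientations are given as [roll, pitch, yaw] about the fixed x, y, z axes, in that order (R = Rz(yaw) Ry(pitch) Rx(roll)).
In Python, from cell import read_state, get_image, calibration, finish_job gives the robot as it stands. The module is installed in compiled form; this text tells all that it offers.
- The arm moves only by the tool apply_moves, never from a script. Its argument "increments" is a list of rows, each an object of numbers: "tx", "ty", "tz": the shift along the world's x, y, z in m; "rx", "ry", "rz": the turn, a rotation vector about the world's x, y, z in units of 5 degrees (1.0 is 5 degrees); "claw": the finger opening in m, from 0 to 0.0854. In form: [{"tx": .., "ty": .., "tz": .., "rx": .., "ry": .., "rz": .., "claw": ..}, ...]. A call has 1 to 12 rows; each row is the pose to reach, as a shift and turn from the pose commanded when the call began; what a row does not reach only later rows make up. A row lasts 1/10 s, in which the tool goes at most 50 mm and 8.59 degrees, less where a joint would pass 70% of its speed; a pose out of reach is approached as far as the arm can. A call with a gripper value outside its range is refused whole. The fingers move at their own pace and stop on an object; the grip force is fixed at half the most. Time passes only in rows, so rows that repeat a pose let the fingers close. It gives the time, the measured TCP pose, the force and the opening at its end, in the units of the state.
- read_state(): the state, without advancing time (a new reading comes with each control period).
- get_image(name): name is "scene" or "side" or "wrist"; returns the picture (480x640x3 uint8, red, green, blue); there is no depth.
- calibration(name): a dict with "camera_matrix" (3x3 intrinsics, pixels), "origin" and "attitude" of the camera in the world. Camera axes: x right, y up, looking along -z (the intrinsics and any distortion apply to the point x, -y, -z); pixel columns grow to the right and rows downward; lengths in mm; the calibration is good to about 2 mm. A picture is of the moment at which its call begins: read the wrist's pose just before it. calibration takes no time and is no camera call; for the wrist camera it gives the pose at the moment of the call.
- finish_job(): hands the job in, once; it reports no verdict.
The state is a dict: "clock": time; "qpos": joint angles; "qd": joint speeds; "tau": joint torques, N m; "eef_pos": TCP position; "tool_rot": TCP orientation; "force": force on the tool from outside, world axes, zero at the start; "torque": the same for the moment, N m; "width": finger opening in mm.
Only numpy, scipy, OpenCV 4.12 (cv2) and the standard library are available. Lean on these libraries where they do the work, as an engineer would, in place of code of your own. Each camera call takes 0.05 s, during which the arm holds its last target. There are 200 camera calls.

## Working session

There is one attempt and no reset: what is moved stays moved. The work goes in short steps, Python scripts to look and compute and a tool call to move; the robot and the scene stay as the last step left them, time stands still between calls to the robot, and variables do not carry over. Pictures are saved under pics/ and viewed, about 12 in all and at most 16, crops included, and the job is handed in when it is done.

Besides the shell and the picture viewer there is one more tool, called after ">>>" as a command line: name --argument value ..., lists and objects as JSON in quotes. apply_moves: Moves the arm, as the interface text tells. Its arguments: {"type":"object","properties":{"increments":{"type":"array"}},"required":["increments"]}

```bash
mkdir -p pics; cat > h.py <<'E'
import numpy as np, cv2
from cell import read_state, get_image, calibration, finish_job
from scipy.spatial.transform import Rotation as R
def att(c):
    a=np.array(c["attitude"],float)
    return a if a.shape==(3,3) else R.from_euler('xyz',a).as_matrix()
def ray(c,u,v):
    K=np.array(c["camera_matrix"]); d=np.array([(u-K[0,2])/K[0,0],-(v-K[1,2])/K[1,1],-1.])
    return np.array(c["origin"],float),att(c)@d
def onz(c,u,v,z):
    o,d=ray(c,u,v); return o+d*(z-o[2])/d[2]
def proj(c,p):
    K=np.array(c["camera_matrix"]); q=att(c).T@(np.array(p,float)-np.array(c["origin"])); 
    return K[0,0]*q[0]/-q[2]+K[0,2], K[1,1]*-q[1]/-q[2]+K[1,2]
def snap(n,f):
    c=calibration(n); im=get_image(n); cv2.imwrite('pics/'+f+'.png',im[:,:,::-1]); np.save('pics/'+f,c,allow_pickle=True); return c,im
def load(f): return np.load('pics/'+f+'.npy',allow_pickle=True).item(), cv2.imread('pics/'+f+'.png')
E
python3 -c "
from h import *
for n in ['scene','side','wrist']:
    c,_=snap(n,n+'0'); print(n,c)
s=read_state();print(s)"
```

```text
scene {'camera_matrix': array([[530.43677922,   0.        , 317.48334555],
       [  0.        , 530.43677922, 239.75860646],
       [  0.        ,   0.        ,   1.        ]]), 'origin': array([1022.4349018 ,  349.12328536, 1145.01031328]), 'attitude': array([0.55080341, 0.00329506, 2.04271858])}
side {'camera_matrix': array([[477.25879613,   0.        , 324.39676694],
       [  0.        , 477.25879613, 236.96131037],
       [  0.        ,   0.        ,   1.        ]]), 'origin': array([ -31.31808022,  654.24410138, 1006.74904884]), 'attitude': array([ 0.72647754,  0.0118327 , -2.44759751])}
wrist {'camera_matrix': array([[431.98884992,   0.        , 320.66927816],
       [  0.        , 431.98884992, 243.65284965],
       [  0.        ,   0.        ,   1.        ]]), 'origin': array([153.04683492, 634.6208096 , 372.28485381]), 'attitude': array([-0.28850033,  0.00223565,  1.22327462])}
{'clock': 0.15, 'qpos': array([-1.2897981 ,  0.6291228 ,  0.03844085,  1.51812234, -0.02702123,
        0.99632285, -0.01998403]), 'qd': array([ 0.00158997, -0.00173831,  0.00079375, -0.00262646, -0.00123457,
        0.00172562, -0.00017329]), 'tau': array([ 9.04163589e-04, -5.63801229e+01,  1.22754313e+00, -1.93650824e+01,
        1.10547568e-02,  7.43499870e-03, -2.59397530e-05]), 'eef_pos': array([220.72538225, 610.87221156, 230.61235354]), 'tool_rot': array([-3.14013440e+00, -1.60386122e-05,  2.79480530e+00]), 'force': array([-0.90330729, -0.02567092,  0.04388779]), 'torque': array([-0.00762501,  0.00311375,  0.02302651]), 'width': 85.62457727171198}
```

View scene.

View pics/scene0.png

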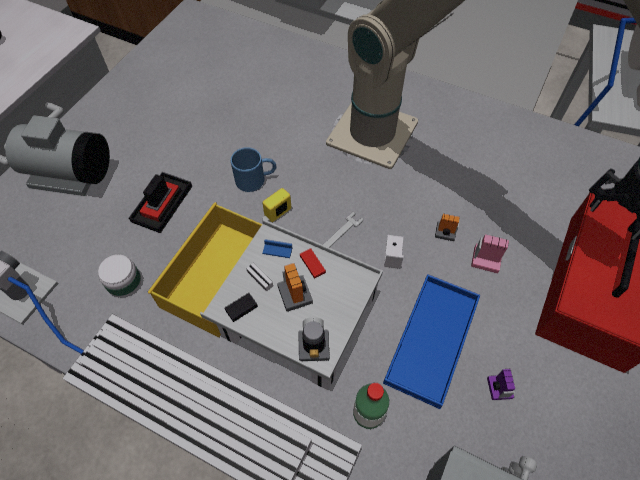

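View pics/side0.png

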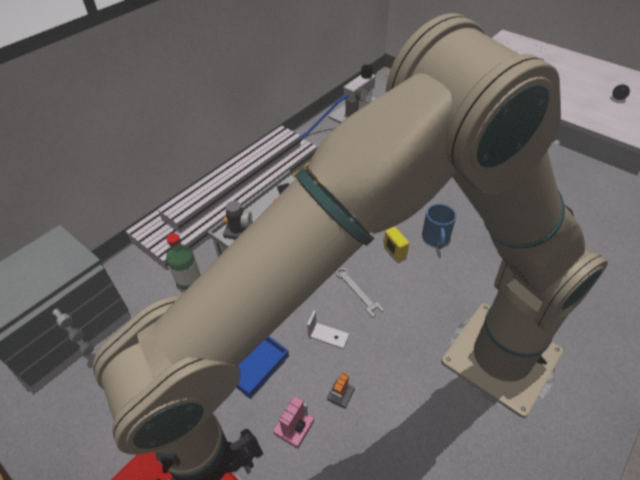

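```bash
python3 -c "
from h import *
c,im=load('scene0')
a=im[195:390,120:400]; cv2.imwrite('pics/crop1.png',cv2.resize(a,None,fx=2.85,fy=2.85,interpolation=cv2.INTER_CUBIC))"
```

```text
(no output)
```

View pics/crop1.png

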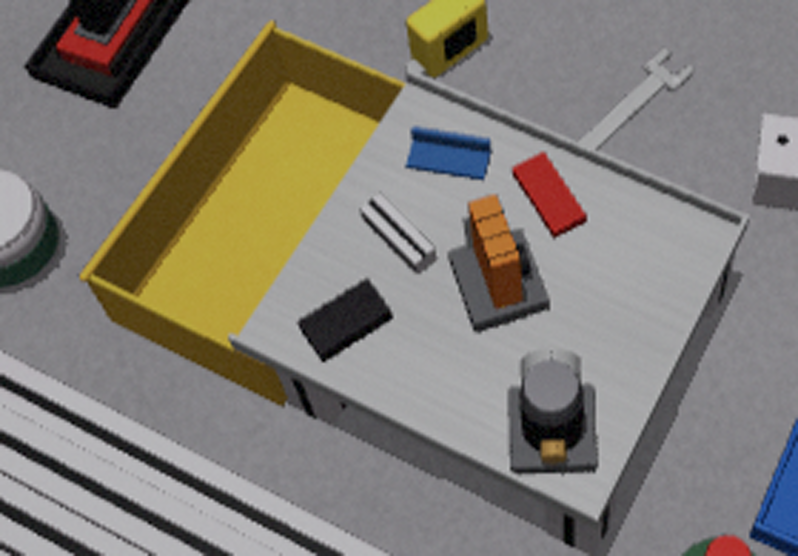

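```bash
python3 -c "
from h import *
c,im=load('scene0')
f=lambda u,v,z:np.round(onz(c,120+u/2.85,195+v/2.85,z)[:2],1)
print('rim',[f(*p,110) for p in [(409,68),(747,217),(602,517),(232,338)]])
print('openedge',[f(*p,95) for p in [(403,88),(235,345)]])
print('bin top',[f(*p,85) for p in [(272,25),(85,280)]])
print('stop foot',[f(*p,113) for p in [(478,325),(548,300),(450,262)]], 'top', [f(*p,187) for p in [(482,200),(508,265)]])
print('reg foot',[f(*p,111) for p in [(510,470),(597,465),(597,390),(515,385)]],'knob',f(552,385,187))
for n,p in dict(blue=(448,155,100),red=(549,193,107),prof=(397,231,115),black=(345,318,111)).items(): print(n,f(*p))
g=lambda u,v,z:np.round(onz(c,u,v,z)[:2],1)
print('tray',[g(*p,30) for p in [(429,277),(479,292),(440,404),(386,382)]])
print('rest',[g(*p,20) for p in [(158,173),(192,178),(164,230),(129,222)]],'grip',[g(*p,88) for p in [(155,186)]])
for n,p in dict(spray=(375,391,170),grease=(117,267,70),tape=(277,203,60),mug=(248,160,90),brack=(395,238,56),smallor=(449,220,60),purple=(503,378,60),pink=(492,242,60)).items(): print(n,g(*p))
"
```

```text
rim [array([463.8, -82.1]), array([465.6, 221.3]), array([727.8, 225.4]), array([731.7, -78.3])]
openedge [array([475.3, -82.7]), array([731.2, -79.3])]
bin top [array([ 465.1, -219.8]), array([ 735.6, -217.4])]
stop foot [array([641.,  80.]), array([599.4, 116.9]), array([605.,  36.])] top [array([580.9,  54.7]), array([618.5,  96. ])]
reg foot [array([727.4, 152.9]), array([696.4, 206. ]), array([646., 181.]), array([669.6, 126.2])] knob [684.2 164.8]
blue [517.  -16.2]
red [514.7  74. ]
prof [601.1 -12.6]
black [680.2 -11.7]
tray [array([386.8, 316.4]), array([371.1, 433.9]), array([654.8, 442.3]), array([663.2, 324.5])]
rest [array([ 415.2, -448.6]), array([ 387.9, -356.9]), array([ 558.1, -326.3]), array([ 578.6, -420.1])] grip [array([ 489.1, -382.5])]
spray [732.8 316.2]
grease [ 711.3 -333.4]
tape [380.1 -96.7]
mug [ 313.3 -217.5]
brack [339.2 206.4]
smallor [233.6 304.9]
purple [555.5 537.3]
pink [247.1 417.9]
```

>>> apply_moves --increments '[{"tz":0.05},{"tx":0.04,"ty":-0.02,"tz":0.1},{"tx":0.379,"ty":-0.511,"tz":0.1,"rz":-22.4},{"tx":0.379,"ty":-0.511,"tz":0.1,"rz":-22.4},{"tx":0.379,"ty":-0.511,"tz":0.1,"rz":-22.4},{"tx":0.379,"ty":-0.511,"tz":0.1,"rz":-22.4},{"tx":0.379,"ty":-0.511,"tz":0.1,"rz":-22.4},{"tx":0.379,"ty":-0.511,"tz":0.1,"rz":-22.4},{"tx":0.379,"ty":-0.511,"tz":0.1,"rz":-22.4},{"tx":0.379,"ty":-0.511,"tz":0.1,"rz":-22.4},{"tx":0.379,"ty":-0.511,"tz":0.1,"rz":-22.4},{"tx":0.379,"ty":-0.511,"tz":0.1,"rz":-22.4}]'

```text
$.increments[0]: bad value
```

>>> apply_moves --increments '[{"tx":0,"ty":0,"tz":0.05,"rx":0,"ry":0,"rz":0,"claw":0.085},{"tx":0.04,"ty":-0.02,"tz":0.1,"rx":0,"ry":0,"rz":0,"claw":0.085},{"tx":0.379,"ty":-0.511,"tz":0.1,"rx":0,"ry":0,"rz":-22.4,"claw":0.085},{"tx":0.379,"ty":-0.511,"tz":0.1,"rx":0,"ry":0,"rz":-22.4,"claw":0.085},{"tx":0.379,"ty":-0.511,"tz":0.1,"rx":0,"ry":0,"rz":-22.4,"claw":0.085},{"tx":0.379,"ty":-0.511,"tz":0.1,"rx":0,"ry":0,"rz":-22.4,"claw":0.085},{"tx":0.379,"ty":-0.511,"tz":0.1,"rx":0,"ry":0,"rz":-22.4,"claw":0.085},{"tx":0.379,"ty":-0.511,"tz":0.1,"rx":0,"ry":0,"rz":-22.4,"claw":0.085},{"tx":0.379,"ty":-0.511,"tz":0.1,"rx":0,"ry":0,"rz":-22.4,"claw":0.085},{"tx":0.379,"ty":-0.511,"tz":0.1,"rx":0,"ry":0,"rz":-22.4,"claw":0.085},{"tx":0.379,"ty":-0.511,"tz":0.1,"rx":0,"ry":0,"rz":-22.4,"claw":0.085},{"tx":0.379,"ty":-0.511,"tz":0.1,"rx":0,"ry":0,"rz":-22.4,"claw":0.085}]'

```text
clock: 1.35
eef_pos: [539.1, 186.0, 329.1]
tool_rot: [-3.141, -0.0, 1.289]
force: [-0.8, 1.4, -0.6]
width: 85.1
```

>>> apply_moves --increments '[{"tx":0.06,"ty":-0.085,"tz":0,"rx":0,"ry":0,"rz":-5.2,"claw":0.085},{"tx":0.06,"ty":-0.085,"tz":0,"rx":0,"ry":0,"rz":-5.2,"claw":0.085},{"tx":0.06,"ty":-0.085,"tz":0,"rx":0,"ry":0,"rz":-5.2,"claw":0.085},{"tx":0.06,"ty":-0.085,"tz":0,"rx":0,"ry":0,"rz":-5.2,"claw":0.085},{"tx":0.06,"ty":-0.085,"tz":0,"rx":0,"ry":0,"rz":-5.2,"claw":0.085},{"tx":0.06,"ty":-0.085,"tz":0,"rx":0,"ry":0,"rz":-5.2,"claw":0.085}]'

```text
clock: 1.95
eef_pos: [597.7, 104.7, 328.8]
tool_rot: [-3.14, -0.0, 0.846]
force: [-1.0, -0.4, -0.1]
width: 85.0
```

```bash
python3 -c "
from h import *
print(read_state()['eef_pos'],read_state()['tool_rot']); c,_=snap('wrist','w1'); print(c)"
```

```text
[597.68975474 104.7097304  328.81810336] [-3.14008397e+00 -2.76075503e-04  8.46390303e-01]
{'camera_matrix': array([[431.98884992,   0.        , 320.66927816],
       [  0.        , 431.98884992, 243.65284965],
       [  0.        ,   0.        ,   1.        ]]), 'origin': array([646.34443774, 157.79087782, 470.65970936]), 'attitude': array([-0.28932359,  0.00173015, -0.72511441])}
```

View pics/w1.png

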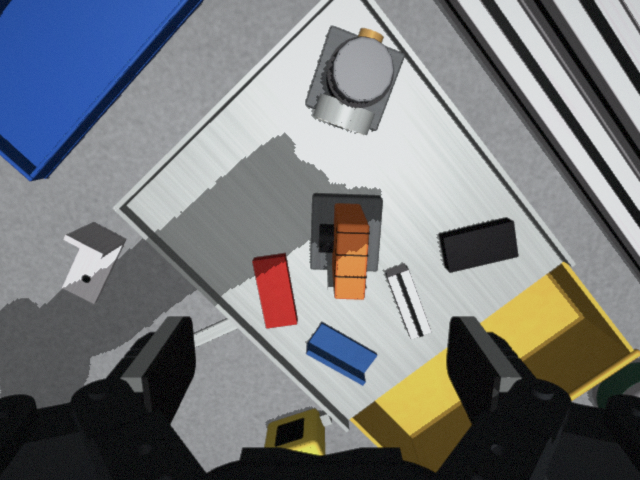

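```bash
cat > m1.py <<'E'
from h import *
c,im=load('w1')
f=lambda u,v,z:np.round(onz(c,u,v,z)[:2],1)
ang=lambda a,b:round(np.degrees(np.arctan2(*(b-a)[::-1])),1)
def quad(n,P,z):
    Q=np.array([f(*p,z) for p in P]); print(n,Q.tolist(),'mid',Q.mean(0).round(1),'ang',ang(Q[0],Q[1]),ang(Q[3],Q[2]),ang(Q[0],Q[3]),ang(Q[1],Q[2]),'len',np.linalg.norm(Q[1]-Q[0]).round(),np.linalg.norm(Q[3]-Q[0]).round())
quad('foot',[(313,195),(382,195),(379,270),(312,270)],113)
quad('top',[(335,232),(368,232),(366,299),(335,298)],187)
quad('regfoot',[(332,26),(405,52),(378,132),(306,105)],111)
print('knob',f(362,70,187),'gauge',f(343,113,150))
quad('platerim',[(120,207),(348,428),(570,265),(330,0)],110)
E
python3 m1.py
```

```text
foot [[598.6, 114.5], [641.8, 76.3], [597.7, 26.4], [553.5, 65.5]] mid [597.9  70.7] ang -41.5 -41.5 -132.6 -131.5 len 58.0 67.0
top [[602.7, 94.6], [619.5, 79.8], [586.9, 42.7], [570.8, 58.0]] mid [595.   68.8] ang -41.4 -43.5 -131.1 -131.3 len 22.0 49.0
regfoot [[695.0, 200.8], [725.0, 150.0], [671.8, 117.7], [642.2, 171.6]] mid [683.5 160. ] ang -59.4 -61.2 -151.1 -148.7 len 59.0 60.0
knob [682.4 161.1] gauge [658.7 148.7]
platerim [[468.5, 215.3], [467.8, -83.8], [726.5, -82.8], [705.6, 215.1]] mid [592.1  66. ] ang -90.1 -86.0 -0.0 0.2 len 299.0 237.0
```

>>> apply_moves --increments '[{"tx":0.001,"ty":-0.034,"tz":-0.04,"rx":0,"ry":0,"rz":0,"claw":0.085},{"tx":0.001,"ty":-0.034,"tz":-0.085,"rx":0,"ry":0,"rz":0,"claw":0.085},{"tx":0.001,"ty":-0.034,"tz":-0.13,"rx":0,"ry":0,"rz":0,"claw":0.085},{"tx":0.001,"ty":-0.034,"tz":-0.16,"rx":0,"ry":0,"rz":0,"claw":0.085},{"tx":0.001,"ty":-0.034,"tz":-0.183,"rx":0,"ry":0,"rz":0,"claw":0.085},{"tx":0.001,"ty":-0.034,"tz":-0.183,"rx":0,"ry":0,"rz":0,"claw":0.06},{"tx":0.001,"ty":-0.034,"tz":-0.183,"rx":0,"ry":0,"rz":0,"claw":0.01},{"tx":0.001,"ty":-0.034,"tz":-0.183,"rx":0,"ry":0,"rz":0,"claw":0.01},{"tx":0.001,"ty":-0.034,"tz":-0.183,"rx":0,"ry":0,"rz":0,"claw":0.01},{"tx":0.001,"ty":-0.034,"tz":-0.183,"rx":0,"ry":0,"rz":0,"claw":0.01}]'

```text
clock: 3.0
eef_pos: [599.6, 69.7, 147.1]
tool_rot: [-3.141, -0.002, 0.842]
force: [-1.3, 2.4, 3.0]
width: 21.2
```

>>> apply_moves --increments '[{"tx":0,"ty":0,"tz":0.04,"rx":0,"ry":0,"rz":0,"claw":0.005},{"tx":0,"ty":0,"tz":0.08,"rx":0,"ry":0,"rz":0,"claw":0.005},{"tx":-0.02,"ty":0.03,"tz":0.1,"rx":0,"ry":0,"rz":1.5,"claw":0.005},{"tx":-0.145,"ty":0.308,"tz":0.1,"rx":0,"ry":0,"rz":8.7,"claw":0.005},{"tx":-0.145,"ty":0.308,"tz":0.1,"rx":0,"ry":0,"rz":8.7,"claw":0.005},{"tx":-0.145,"ty":0.308,"tz":0.1,"rx":0,"ry":0,"rz":8.7,"claw":0.005},{"tx":-0.145,"ty":0.308,"tz":0.1,"rx":0,"ry":0,"rz":8.7,"claw":0.005},{"tx":-0.145,"ty":0.308,"tz":0.1,"rx":0,"ry":0,"rz":8.7,"claw":0.005},{"tx":-0.145,"ty":0.308,"tz":0.1,"rx":0,"ry":0,"rz":8.7,"claw":0.005},{"tx":-0.145,"ty":0.308,"tz":0.1,"rx":0,"ry":0,"rz":8.7,"claw":0.005},{"tx":-0.145,"ty":0.308,"tz":0.1,"rx":0,"ry":0,"rz":8.7,"claw":0.005},{"tx":-0.145,"ty":0.308,"tz":0.1,"rx":0,"ry":0,"rz":8.7,"claw":0.005}]'

```text
clock: 4.2
eef_pos: [455.1, 374.8, 245.9]
tool_rot: [3.141, 0.002, 1.599]
force: [0.3, -0.7, -4.3]
width: 21.5
```

```bash
python3 -c "
from h import *
print(read_state()['eef_pos'],read_state()['tool_rot']); c,_=snap('wrist','w2');snap('scene','s2')
a=cv2.imread('pics/w2.png');b=cv2.imread('pics/s2.png')[180:420,260:500]
cv2.imwrite('pics/v2.png',np.hstack([cv2.resize(a,(480,360)),cv2.resize(b,(320,320))[:].copy() if 0 else cv2.copyMakeBorder(cv2.resize(b,(320,320)),0,40,0,0,0)]))"
```

```text
[455.09151511 374.83656887 245.87661506] [3.14114190e+00 1.96486192e-03 1.59882956e+00]
```

View pics/v2.png

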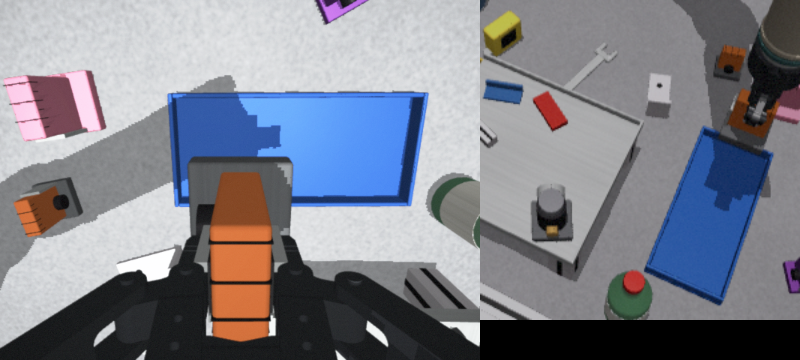

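```bash
python3 -c "
from h import *
c,_=load('w2')
print([onz(c,u*4/3,v*4/3,30)[:2].round(1).tolist() for u,v in [(168,93),(428,93),(413,206),(177,206)]])"
```

```text
[[376.5, 437.0], [652.9, 444.5], [660.1, 316.4], [382.3, 308.8]]
```

>>> apply_moves --increments '[{"tx":0,"ty":0,"tz":-0.05,"rx":0,"ry":0,"rz":0,"claw":0.005},{"tx":0,"ty":0,"tz":-0.1,"rx":0,"ry":0,"rz":0,"claw":0.005},{"tx":0,"ty":0,"tz":-0.15,"rx":0,"ry":0,"rz":0,"claw":0.005},{"tx":0,"ty":0,"tz":-0.175,"rx":0,"ry":0,"rz":0,"claw":0.005},{"tx":0,"ty":0,"tz":-0.185,"rx":0,"ry":0,"rz":0,"claw":0.005},{"tx":0,"ty":0,"tz":-0.188,"rx":0,"ry":0,"rz":0,"claw":0.005},{"tx":0,"ty":0,"tz":-0.188,"rx":0,"ry":0,"rz":0,"claw":0.005}]'

```text
clock: 5.0
eef_pos: [455.9, 376.7, 59.2]
tool_rot: [3.14, -0.001, 1.599]
force: [0.4, 0.4, -4.1]
width: 21.6
```

>>> apply_moves --increments '[{"tx":0,"ty":0,"tz":-0.002,"rx":0,"ry":0,"rz":0,"claw":0.005},{"tx":0,"ty":0,"tz":-0.003,"rx":0,"ry":0,"rz":0,"claw":0.005},{"tx":0,"ty":0,"tz":-0.003,"rx":0,"ry":0,"rz":0,"claw":0.04},{"tx":0,"ty":0,"tz":-0.003,"rx":0,"ry":0,"rz":0,"claw":0.085},{"tx":0,"ty":0,"tz":-0.003,"rx":0,"ry":0,"rz":0,"claw":0.085},{"tx":0,"ty":0,"tz":0.03,"rx":0,"ry":0,"rz":0,"claw":0.085},{"tx":0,"ty":0,"tz":0.08,"rx":0,"ry":0,"rz":0,"claw":0.085},{"tx":0,"ty":0,"tz":0.13,"rx":0,"ry":0,"rz":0,"claw":0.085},{"tx":0,"ty":0,"tz":0.18,"rx":0,"ry":0,"rz":0,"claw":0.085}]'

```text
clock: 5.9
eef_pos: [454.3, 376.4, 240.2]
tool_rot: [3.141, 0.0, 1.6]
force: [0.9, 1.2, -0.3]
width: 84.8
```

>>> apply_moves --increments '[{"tx":0.229,"ty":-0.216,"tz":0.02,"rx":0,"ry":0,"rz":-12.4,"claw":0.085},{"tx":0.229,"ty":-0.216,"tz":0.02,"rx":0,"ry":0,"rz":-12.4,"claw":0.085},{"tx":0.229,"ty":-0.216,"tz":0.02,"rx":0,"ry":0,"rz":-12.4,"claw":0.085},{"tx":0.229,"ty":-0.216,"tz":0.02,"rx":0,"ry":0,"rz":-12.4,"claw":0.085},{"tx":0.229,"ty":-0.216,"tz":0.02,"rx":0,"ry":0,"rz":-12.4,"claw":0.085},{"tx":0.229,"ty":-0.216,"tz":0.02,"rx":0,"ry":0,"rz":-12.4,"claw":0.085},{"tx":0.229,"ty":-0.216,"tz":0.02,"rx":0,"ry":0,"rz":-12.4,"claw":0.085},{"tx":0.229,"ty":-0.216,"tz":0.02,"rx":0,"ry":0,"rz":-12.4,"claw":0.085},{"tx":0.229,"ty":-0.216,"tz":0.02,"rx":0,"ry":0,"rz":-12.4,"claw":0.085},{"tx":0.229,"ty":-0.216,"tz":0.02,"rx":0,"ry":0,"rz":-12.4,"claw":0.085},{"tx":0.229,"ty":-0.216,"tz":0.02,"rx":0,"ry":0,"rz":-12.4,"claw":0.085}]'

```text
clock: 7.0
eef_pos: [682.5, 162.7, 258.1]
tool_rot: [-3.14, -0.0, 0.522]
force: [-1.1, 0.0, 1.0]
width: 84.8
```

```bash
python3 -c "
from h import *
print(read_state()['eef_pos'],read_state()['tool_rot']); c,_=snap('wrist','w3')
print(proj(c,(683,160.5,187)), proj(c,(683,160.5,111)))"
```

```text
[682.51693611 162.72730661 258.13519387] [-3.14011316e+00 -1.32037600e-04  5.21988859e-01]
(np.float64(322.9837249640866), np.float64(261.35630122349573)) (np.float64(322.5841662538143), np.float64(225.55020860036853))
```

View pics/w3.png

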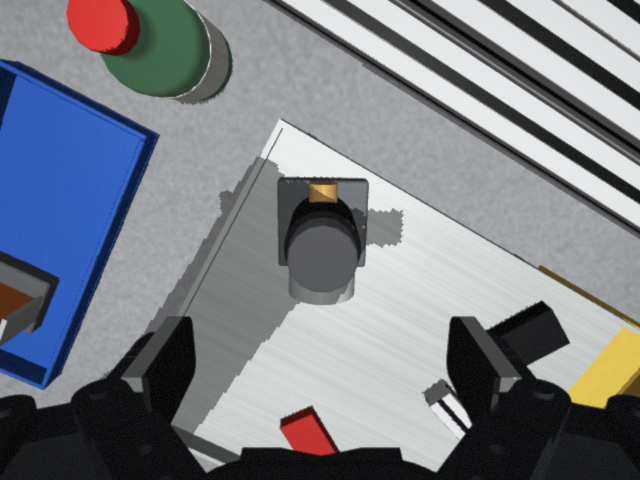

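>>> apply_moves --increments '[{"tx":0,"ty":-0.002,"tz":-0.04,"rx":0,"ry":0,"rz":0,"claw":0.085},{"tx":0,"ty":-0.002,"tz":-0.08,"rx":0,"ry":0,"rz":0,"claw":0.085},{"tx":0,"ty":-0.002,"tz":-0.115,"rx":0,"ry":0,"rz":0,"claw":0.085},{"tx":0,"ty":-0.002,"tz":-0.13,"rx":0,"ry":0,"rz":0,"claw":0.085},{"tx":0,"ty":-0.002,"tz":-0.13,"rx":0,"ry":0,"rz":0,"claw":0.06},{"tx":0,"ty":-0.002,"tz":-0.13,"rx":0,"ry":0,"rz":0,"claw":0.03},{"tx":0,"ty":-0.002,"tz":-0.13,"rx":0,"ry":0,"rz":0,"claw":0.03},{"tx":0,"ty":-0.002,"tz":-0.13,"rx":0,"ry":0,"rz":0,"claw":0.03},{"tx":0,"ty":-0.002,"tz":-0.1,"rx":0,"ry":0,"rz":0,"claw":0.03},{"tx":0,"ty":-0.002,"tz":-0.06,"rx":0,"ry":0,"rz":0,"claw":0.03},{"tx":0,"ty":-0.002,"tz":-0.02,"rx":0,"ry":0,"rz":0,"claw":0.03},{"tx":0,"ty":-0.002,"tz":-0.02,"rx":0,"ry":0,"rz":0,"claw":0.03}]'

```text
clock: 8.25
eef_pos: [687.5, 157.8, 245.5]
tool_rot: [3.136, -0.012, 0.518]
force: [0.7, -0.8, -2.6]
width: 42.8
```

>>> apply_moves --increments '[{"tx":-0.093,"ty":0.218,"tz":0.01,"rx":0,"ry":0,"rz":12.4,"claw":0.03},{"tx":-0.093,"ty":0.218,"tz":0.01,"rx":0,"ry":0,"rz":12.4,"claw":0.03},{"tx":-0.093,"ty":0.218,"tz":0.01,"rx":0,"ry":0,"rz":12.4,"claw":0.03},{"tx":-0.093,"ty":0.218,"tz":0.01,"rx":0,"ry":0,"rz":12.4,"claw":0.03},{"tx":-0.093,"ty":0.218,"tz":0.01,"rx":0,"ry":0,"rz":12.4,"claw":0.03},{"tx":-0.093,"ty":0.218,"tz":0.01,"rx":0,"ry":0,"rz":12.4,"claw":0.03},{"tx":-0.093,"ty":0.218,"tz":0.01,"rx":0,"ry":0,"rz":12.4,"claw":0.03},{"tx":-0.093,"ty":0.218,"tz":0.01,"rx":0,"ry":0,"rz":12.4,"claw":0.03},{"tx":-0.093,"ty":0.218,"tz":0.01,"rx":0,"ry":0,"rz":12.4,"claw":0.03},{"tx":-0.093,"ty":0.218,"tz":0.01,"rx":0,"ry":0,"rz":12.4,"claw":0.03},{"tx":-0.093,"ty":0.218,"tz":0.01,"rx":0,"ry":0,"rz":12.4,"claw":0.03}]'

```text
clock: 9.35
eef_pos: [590.5, 376.3, 247.8]
tool_rot: [-3.141, 0.0, 1.598]
force: [-0.3, 0.1, -4.5]
width: 42.7
```

>>> apply_moves --increments '[{"tx":0,"ty":0.001,"tz":-0.05,"rx":0,"ry":0,"rz":0,"claw":0.03},{"tx":0,"ty":0.001,"tz":-0.1,"rx":0,"ry":0,"rz":0,"claw":0.03},{"tx":0,"ty":0.001,"tz":-0.15,"rx":0,"ry":0,"rz":0,"claw":0.03},{"tx":0,"ty":0.001,"tz":-0.185,"rx":0,"ry":0,"rz":0,"claw":0.03},{"tx":0,"ty":0.001,"tz":-0.2,"rx":0,"ry":0,"rz":0,"claw":0.03},{"tx":0,"ty":0.001,"tz":-0.206,"rx":0,"ry":0,"rz":0,"claw":0.03},{"tx":0,"ty":0.001,"tz":-0.206,"rx":0,"ry":0,"rz":0,"claw":0.03}]'

```text
clock: 10.05
eef_pos: [591.3, 377.8, 43.2]
tool_rot: [3.14, -0.001, 1.6]
force: [1.0, 0.3, -2.6]
width: 42.8
```

>>> apply_moves --increments '[{"tx":0,"ty":0,"tz":-0.003,"rx":0,"ry":0,"rz":0,"claw":0.03},{"tx":0,"ty":0,"tz":-0.005,"rx":0,"ry":0,"rz":0,"claw":0.03},{"tx":0,"ty":0,"tz":-0.005,"rx":0,"ry":0,"rz":0,"claw":0.03}]'

```text
clock: 10.35
eef_pos: [592.8, 378.8, 40.9]
tool_rot: [3.137, -0.003, 1.6]
force: [-0.4, -0.8, 7.0]
width: 42.8
```

>>> apply_moves --increments '[{"tx":0,"ty":0,"tz":0,"rx":0,"ry":0,"rz":0,"claw":0.06},{"tx":0,"ty":0,"tz":0,"rx":0,"ry":0,"rz":0,"claw":0.085},{"tx":0,"ty":0,"tz":0,"rx":0,"ry":0,"rz":0,"claw":0.085},{"tx":0,"ty":0,"tz":0.04,"rx":0,"ry":0,"rz":0,"claw":0.085},{"tx":0,"ty":0,"tz":0.09,"rx":0,"ry":0,"rz":0,"claw":0.085},{"tx":0,"ty":0,"tz":0.14,"rx":0,"ry":0,"rz":0,"claw":0.085},{"tx":0,"ty":-0.02,"tz":0.19,"rx":0,"ry":0,"rz":0,"claw":0.085},{"tx":0,"ty":-0.06,"tz":0.22,"rx":0,"ry":0,"rz":0,"claw":0.085},{"tx":0,"ty":-0.11,"tz":0.24,"rx":0,"ry":0,"rz":0,"claw":0.085},{"tx":0,"ty":-0.16,"tz":0.24,"rx":0,"ry":0,"rz":0,"claw":0.085},{"tx":0,"ty":-0.21,"tz":0.24,"rx":0,"ry":0,"rz":0,"claw":0.085},{"tx":0,"ty":-0.26,"tz":0.24,"rx":0,"ry":0,"rz":0,"claw":0.085}]'

```text
clock: 11.55
eef_pos: [590.4, 122.4, 277.8]
tool_rot: [3.14, -0.0, 1.601]
force: [0.4, -0.3, -0.2]
width: 85.2
```

>>> apply_moves --increments '[{"tx":-0.1,"ty":-0.506,"tz":0.0,"rx":0,"ry":0,"rz":-16.3,"claw":0.085},{"tx":-0.1,"ty":-0.506,"tz":0.0,"rx":0,"ry":0,"rz":-16.3,"claw":0.085},{"tx":-0.1,"ty":-0.506,"tz":0.0,"rx":0,"ry":0,"rz":-16.3,"claw":0.085},{"tx":-0.1,"ty":-0.506,"tz":0.0,"rx":0,"ry":0,"rz":-16.3,"claw":0.085},{"tx":-0.1,"ty":-0.506,"tz":0.0,"rx":0,"ry":0,"rz":-16.3,"claw":0.085},{"tx":-0.1,"ty":-0.506,"tz":0.0,"rx":0,"ry":0,"rz":-16.3,"claw":0.085},{"tx":-0.1,"ty":-0.506,"tz":0.0,"rx":0,"ry":0,"rz":-16.3,"claw":0.085},{"tx":-0.1,"ty":-0.506,"tz":0.0,"rx":0,"ry":0,"rz":-16.3,"claw":0.085},{"tx":-0.1,"ty":-0.506,"tz":0.0,"rx":0,"ry":0,"rz":-16.3,"claw":0.085},{"tx":-0.1,"ty":-0.506,"tz":0.0,"rx":0,"ry":0,"rz":-16.3,"claw":0.085},{"tx":-0.1,"ty":-0.506,"tz":0.0,"rx":0,"ry":0,"rz":-16.3,"claw":0.085},{"tx":-0.1,"ty":-0.506,"tz":0.0,"rx":0,"ry":0,"rz":-16.3,"claw":0.085}]'

```text
clock: 12.75
eef_pos: [488.3, -385.6, 277.2]
tool_rot: [3.139, 0.001, 0.172]
force: [-0.7, 0.5, -0.4]
width: 85.2
```

```bash
python3 -c "
from h import *
print(read_state()['eef_pos'],read_state()['tool_rot']); c,_=snap('wrist','w4');snap('scene','s4')
a=cv2.imread('pics/w4.png');b=cv2.imread('pics/s4.png')[180:420,190:510]
cv2.imwrite('pics/v4.png',np.hstack([cv2.resize(a,(480,360)),cv2.copyMakeBorder(b,60,60,0,0,0)]))"
```

```text
[ 488.34796542 -385.63926913  277.24795991] [3.13911649e+00 1.15174764e-03 1.72098099e-01]
```

View pics/v4.png

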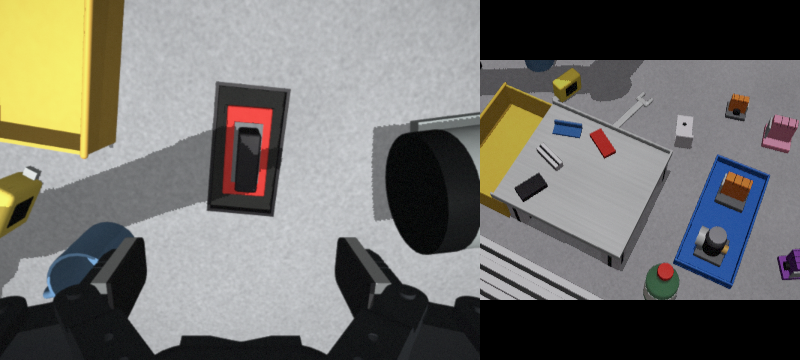

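```bash
python3 -c "
from h import *
c,im=load('w4')
a=im[100:310,250:420];cv2.imwrite('pics/crop4.png',cv2.resize(a,None,fx=2.8,fy=2.8,interpolation=cv2.INTER_CUBIC))
hsv=cv2.cvtColor(im,cv2.COLOR_BGR2HSV);m=((hsv[:,:,0]<8)|(hsv[:,:,0]>172))&(hsv[:,:,1]>140)&(hsv[:,:,2]>60)
m[:,:250]=0;m[:,420:]=0
p=np.argwhere(m)[:,::-1]
P=np.array([onz(c,u,v,28)[:2] for u,v in p]); print(len(P)); r=cv2.minAreaRect(P.astype(np.float32));print(r)
print('rest',[onz(c,u*4/3,v*4/3,20)[:2].round(1).tolist() for u,v in [(217,82),(290,90),(273,215),(208,209)]])"
```

```text
3622
((484.89617919921875, -395.2752685546875), (110.68743896484375, 54.12455749511719), 5.545631408691406)
rest [[560.0, -347.0], [565.8, -433.5], [406.2, -445.3], [400.0, -359.3]]
```

View pics/crop4.png

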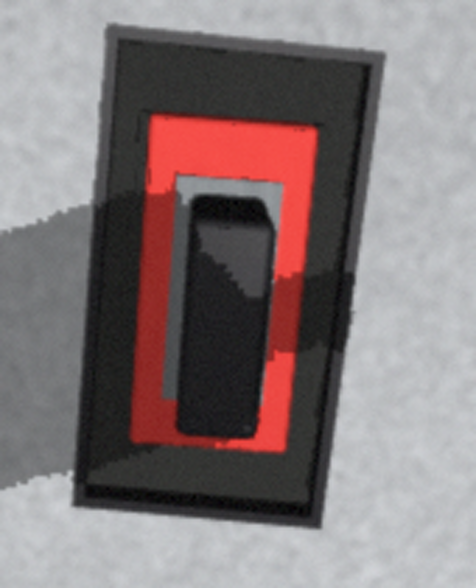

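```bash
python3 -c "
from h import *
c,im=load('w4')
print([onz(c,250+u/2.8,100+v/2.8,z)[:2].round(1).tolist() for u,v,z in [(200,222,88),(272,225,88),(257,437,88),(178,432,88)]])
print([onz(c,250+u/2.8,100+v/2.8,20)[:2].round(1).tolist() for u,v in [(110,27),(383,54),(320,525),(75,505)]])
c,im=load('scene0')
hsv=cv2.cvtColor(im,cv2.COLOR_BGR2HSV);m=((hsv[:,:,0]<8)|(hsv[:,:,0]>172))&(hsv[:,:,1]>140)&(hsv[:,:,2]>60)
m[:,:120]=0;m[:,210:]=0;m[:160]=0;m[240:]=0
p=np.argwhere(m)[:,::-1]
P=np.array([onz(c,u,v,28)[:2] for u,v in p]); print(len(P), cv2.minAreaRect(P.astype(np.float32)))
"
```

```text
[[513.7, -383.4], [516.2, -403.0], [455.5, -410.2], [453.1, -387.5]]
[[559.7, -347.0], [566.4, -433.5], [405.4, -445.8], [398.2, -359.0]]
362 ((489.9951477050781, -391.0125732421875), (116.71503448486328, 56.38801193237305), 6.284607410430908)
```

>>> apply_moves --increments '[{"tx":-0.0035,"ty":-0.01,"tz":-0.04,"rx":0,"ry":0,"rz":-0.87,"claw":0.085},{"tx":-0.0035,"ty":-0.01,"tz":-0.085,"rx":0,"ry":0,"rz":-0.87,"claw":0.085},{"tx":-0.0035,"ty":-0.01,"tz":-0.13,"rx":0,"ry":0,"rz":-0.87,"claw":0.085},{"tx":-0.0035,"ty":-0.01,"tz":-0.175,"rx":0,"ry":0,"rz":-0.87,"claw":0.085},{"tx":-0.0035,"ty":-0.01,"tz":-0.215,"rx":0,"ry":0,"rz":-0.87,"claw":0.085},{"tx":-0.0035,"ty":-0.01,"tz":-0.235,"rx":0,"ry":0,"rz":-0.87,"claw":0.085},{"tx":-0.0035,"ty":-0.01,"tz":-0.237,"rx":0,"ry":0,"rz":-0.87,"claw":0.06},{"tx":-0.0035,"ty":-0.01,"tz":-0.237,"rx":0,"ry":0,"rz":-0.87,"claw":0.01},{"tx":-0.0035,"ty":-0.01,"tz":-0.237,"rx":0,"ry":0,"rz":-0.87,"claw":0.01},{"tx":-0.0035,"ty":-0.01,"tz":-0.237,"rx":0,"ry":0,"rz":-0.87,"claw":0.01},{"tx":-0.0035,"ty":-0.01,"tz":-0.237,"rx":0,"ry":0,"rz":-0.87,"claw":0.01}]'

```text
clock: 13.95
eef_pos: [488.1, -392.5, 41.9]
tool_rot: [3.14, -0.003, 0.102]
force: [0.1, 0.3, 5.8]
width: 23.3
```

>>> apply_moves --increments '[{"tx":0,"ty":0,"tz":0.03,"rx":0,"ry":0,"rz":0,"claw":0.005},{"tx":0,"ty":0,"tz":0.07,"rx":0,"ry":0,"rz":0,"claw":0.005},{"tx":0,"ty":0,"tz":0.12,"rx":0,"ry":0,"rz":0,"claw":0.005},{"tx":0,"ty":0,"tz":0.17,"rx":0,"ry":0,"rz":0,"claw":0.005},{"tx":0,"ty":0.03,"tz":0.2,"rx":0,"ry":0,"rz":0,"claw":0.005},{"tx":0.005,"ty":0.08,"tz":0.2,"rx":0,"ry":0,"rz":-0.5,"claw":0.005},{"tx":0.01,"ty":0.13,"tz":0.2,"rx":0,"ry":0,"rz":-1.17,"claw":0.005},{"tx":0.015,"ty":0.18,"tz":0.2,"rx":0,"ry":0,"rz":-1.17,"claw":0.005},{"tx":0.02,"ty":0.23,"tz":0.2,"rx":0,"ry":0,"rz":-1.17,"claw":0.005},{"tx":0.03,"ty":0.28,"tz":0.2,"rx":0,"ry":0,"rz":-1.17,"claw":0.005},{"tx":0.04,"ty":0.33,"tz":0.2,"rx":0,"ry":0,"rz":-1.17,"claw":0.005},{"tx":0.04,"ty":0.38,"tz":0.2,"rx":0,"ry":0,"rz":-1.17,"claw":0.005}]'

```text
clock: 15.15
eef_pos: [527.6, -12.4, 240.3]
tool_rot: [-3.141, -0.002, 0.0]
force: [1.7, 0.0, -3.6]
width: 22.9
```

>>> apply_moves --increments '[{"tx":0,"ty":0.05,"tz":0.0,"rx":0,"ry":0,"rz":0,"claw":0.005},{"tx":0,"ty":0.1,"tz":0.0,"rx":0,"ry":0,"rz":0,"claw":0.005},{"tx":0,"ty":0.14,"tz":0.0,"rx":0,"ry":0,"rz":0,"claw":0.005},{"tx":0,"ty":0.16,"tz":0.0,"rx":0,"ry":0,"rz":0,"claw":0.005},{"tx":0,"ty":0.16,"tz":0.0,"rx":0,"ry":0,"rz":0,"claw":0.005}]'

```text
clock: 15.65
eef_pos: [525.9, 150.1, 239.4]
tool_rot: [-3.14, 0.002, 0.007]
force: [-0.2, -0.5, -2.6]
width: 23.5
```

```bash
python3 -c "
from h import *
print(read_state()['eef_pos'],read_state()['tool_rot'],read_state()['width']); c,_=snap('wrist','w5')"
```

```text
[525.90656295 150.14950485 239.38431467] [-3.13954170e+00  1.59876019e-03  6.94773902e-03] 23.471806445382075
```

View pics/w5.png

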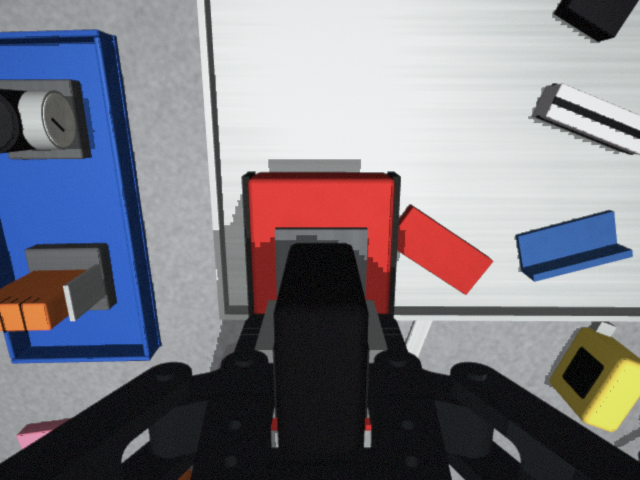

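```bash
python3 -c "
from h import *
c,im=load('w5')
for u,v,z in [(230,307,95),(460,307,95),(640,306,95),(216,20,95),(222,200,95),(230,307,95),(401,172,139),(247,172,139),(409,206,107),(493,262,107),(468,293,107)]: print(u,v,onz(c,u,v,z)[:2].round(1))
g=im[:,:,:].mean(2); print(g[290:325,470].round().tolist())
s=read_state();print(s['eef_pos'],s['force'])
"
```

```text
230 307 [465.1 214.6]
460 307 [466.2  48.3]
640 306 [467.9 -81.4]
216 20 [652.7 212.8]
222 200 [543.5 215.7]
230 307 [465.1 214.6]
401 172 [568.5 104.8]
247 172 [568.  190.6]
409 206 [542.7  92.4]
493 262 [504.9  33.7]
468 293 [482.3  48.1]
[192.0, 215.0, 213.0, 215.0, 216.0, 220.0, 222.0, 221.0, 221.0, 219.0, 218.0, 218.0, 218.0, 218.0, 215.0, 210.0, 141.0, 83.0, 73.0, 72.0, 71.0, 74.0, 72.0, 69.0, 82.0, 142.0, 198.0, 212.0, 214.0, 210.0, 201.0, 178.0, 174.0, 173.0, 172.0]
[526.17048608 147.08415627 239.73406922] [-0.66386589 -0.97794186 -3.08000014]
```

```bash
python3 -c "
from h import *
c,im=load('w5')
for u,v,z in [(248,174,225.5),(396,174,225.5)]: print(u,v,onz(c,u,v,z)[:2].round(1))
"
```

```text
248 174 [578.4 175.5]
396 174 [578.7 122.4]
```

>>> apply_moves --increments '[{"tx":0.003,"ty":0,"tz":-0.04,"rx":0,"ry":0,"rz":0,"claw":0.005},{"tx":0.003,"ty":0,"tz":-0.08,"rx":0,"ry":0,"rz":0,"claw":0.005},{"tx":0.003,"ty":0,"tz":-0.1,"rx":0,"ry":0,"rz":0,"claw":0.005},{"tx":0.003,"ty":0,"tz":-0.105,"rx":0,"ry":0,"rz":0,"claw":0.005},{"tx":0.003,"ty":0,"tz":-0.107,"rx":0,"ry":0,"rz":0,"claw":0.005},{"tx":0.003,"ty":0,"tz":-0.109,"rx":0,"ry":0,"rz":0,"claw":0.005}]'

```text
clock: 16.3
eef_pos: [531.1, 144.5, 132.3]
tool_rot: [-3.141, -0.003, -0.001]
force: [-0.6, -0.1, -2.0]
width: 23.5
```

>>> apply_moves --increments '[{"tx":0,"ty":0,"tz":-0.002,"rx":0,"ry":0,"rz":0,"claw":0.005},{"tx":0,"ty":0,"tz":-0.003,"rx":0,"ry":0,"rz":0,"claw":0.005}]'

```text
clock: 16.5
eef_pos: [531.0, 144.9, 130.8]
tool_rot: [-3.14, -0.003, -0.001]
force: [-6.1, 0.1, 20.3]
width: 23.4
```

>>> apply_moves --increments '[{"tx":0,"ty":-0.015,"tz":0.001,"rx":0,"ry":0,"rz":0,"claw":0.005},{"tx":0,"ty":-0.03,"tz":0.001,"rx":0,"ry":0,"rz":0,"claw":0.005},{"tx":0,"ty":-0.045,"tz":0.001,"rx":0,"ry":0,"rz":0,"claw":0.005},{"tx":0,"ty":-0.06,"tz":0.001,"rx":0,"ry":0,"rz":0,"claw":0.005},{"tx":0,"ty":-0.075,"tz":0.001,"rx":0,"ry":0,"rz":0,"claw":0.005},{"tx":0,"ty":-0.09,"tz":0.001,"rx":0,"ry":0,"rz":0,"claw":0.005},{"tx":0,"ty":-0.105,"tz":0.001,"rx":0,"ry":0,"rz":0,"claw":0.005},{"tx":0,"ty":-0.12,"tz":0.001,"rx":0,"ry":0,"rz":0,"claw":0.005},{"tx":0,"ty":-0.135,"tz":0.001,"rx":0,"ry":0,"rz":0,"claw":0.005}]'

```text
clock: 17.4
eef_pos: [531.5, 12.0, 130.9]
tool_rot: [-3.136, -0.003, 0.001]
force: [0.3, 7.6, 11.0]
width: 23.7
```

>>> apply_moves --increments '[{"tx":0,"ty":-0.015,"tz":0,"rx":0,"ry":0,"rz":0,"claw":0.005},{"tx":0,"ty":-0.03,"tz":0,"rx":0,"ry":0,"rz":0,"claw":0.005},{"tx":0,"ty":-0.042,"tz":0,"rx":0,"ry":0,"rz":0,"claw":0.005},{"tx":0,"ty":-0.053,"tz":0,"rx":0,"ry":0,"rz":0,"claw":0.005},{"tx":0,"ty":-0.063,"tz":0,"rx":0,"ry":0,"rz":0,"claw":0.005},{"tx":0,"ty":-0.068,"tz":0,"rx":0,"ry":0,"rz":0,"claw":0.005},{"tx":0,"ty":-0.068,"tz":0,"rx":0,"ry":0,"rz":0,"claw":0.005}]'

```text
clock: 18.1
eef_pos: [531.1, -58.5, 130.8]
tool_rot: [-3.14, -0.003, -0.001]
force: [-1.6, 1.8, 7.7]
width: 23.5
```

```bash
python3 -c "
from h import *
print(read_state()['eef_pos'],read_state()['tool_rot'],read_state()['width']); c,_=snap('wrist','w6');snap('scene','s6')
a=cv2.imread('pics/w6.png');b=cv2.imread('pics/s6.png')[180:420,140:460]
cv2.imwrite('pics/v6.png',np.hstack([cv2.resize(a,(480,360)),cv2.copyMakeBorder(b,60,60,0,0,0)]))"
```

```text
[531.09371225 -58.46039645 130.80680538] [-3.14042359e+00 -3.46934634e-03 -1.42979025e-03] 23.539146488615014
```

View pics/v6.png

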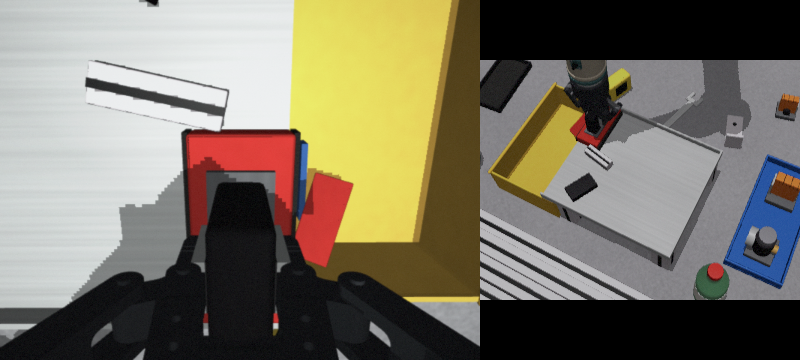

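>>> apply_moves --increments '[{"tx":0,"ty":-0.006,"tz":0,"rx":0,"ry":0,"rz":0,"claw":0.005},{"tx":0,"ty":-0.01,"tz":0,"rx":0,"ry":0,"rz":0,"claw":0.005},{"tx":0,"ty":-0.01,"tz":0,"rx":0,"ry":0,"rz":0,"claw":0.005},{"tx":0,"ty":-0.01,"tz":0.04,"rx":0,"ry":0,"rz":0,"claw":0.005},{"tx":0,"ty":0.01,"tz":0.08,"rx":0,"ry":0,"rz":0,"claw":0.005},{"tx":0.03,"ty":0.05,"tz":0.09,"rx":0,"ry":0,"rz":0,"claw":0.005},{"tx":0.06,"ty":0.09,"tz":0.09,"rx":0,"ry":0,"rz":0,"claw":0.005},{"tx":0.09,"ty":0.12,"tz":0.09,"rx":0,"ry":0,"rz":0,"claw":0.005},{"tx":0.12,"ty":0.14,"tz":0.09,"rx":0,"ry":0,"rz":0,"claw":0.005},{"tx":0.139,"ty":0.15,"tz":0.09,"rx":0,"ry":0,"rz":0,"claw":0.005},{"tx":0.139,"ty":0.15,"tz":0.09,"rx":0,"ry":0,"rz":0,"claw":0.005}]'

```text
clock: 19.3
eef_pos: [671.0, 93.8, 218.4]
tool_rot: [3.141, -0.002, 0.003]
force: [0.3, 0.0, -2.2]
width: 23.4
```

```bash
python3 -c "
from h import *
print(read_state()['eef_pos'],read_state()['tool_rot'],read_state()['width']); c,_=snap('wrist','w7');snap('scene','s7')
a=cv2.imread('pics/w7.png');b=cv2.imread('pics/s7.png')[180:420,140:460]
cv2.imwrite('pics/v7.png',np.hstack([cv2.resize(a,(480,360)),cv2.copyMakeBorder(b,60,60,0,0,0)]))"
```

```text
[671.04363913  93.82308156 218.40182234] [ 3.14102120e+00 -1.88323060e-03  3.29106962e-03] 23.426355057484976
```

View pics/v7.png

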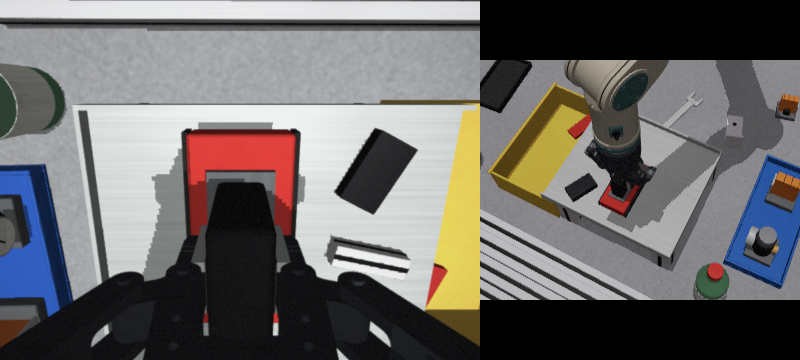

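```bash
python3 -c "
from h import *
c,im=load('w7')
for u,v,z in [(330,105,95),(376,128,111),(416,150,111),(372,213,111),(337,192,111),(186,131,205),(331,237,115),(410,253,115),(408,275,115),(331,262,115)]: print(u,v,onz(c,u*4/3,v*4/3,z)[:2].round(1))
"
```

```text
330 105 [730.   21.4]
376 128 [713.8 -10.8]
416 150 [696.9 -44.1]
372 213 [644.1 -16. ]
337 192 [662.3  14.5]
186 131 [723.5 118.9]
331 237 [624.3  17.4]
410 253 [609.6 -50.6]
408 275 [588.4 -52. ]
331 262 [600.9  15.5]
```

>>> apply_moves --increments '[{"tx":0.001,"ty":0,"tz":-0.04,"rx":0,"ry":0,"rz":0,"claw":0.005},{"tx":0.001,"ty":0,"tz":-0.07,"rx":0,"ry":0,"rz":0,"claw":0.005},{"tx":0.001,"ty":0,"tz":-0.083,"rx":0,"ry":0,"rz":0,"claw":0.005},{"tx":0.001,"ty":0,"tz":-0.087,"rx":0,"ry":0,"rz":0,"claw":0.005},{"tx":0.001,"ty":0,"tz":-0.088,"rx":0,"ry":0,"rz":0,"claw":0.005}]'

```text
clock: 19.9
eef_pos: [670.3, 91.3, 132.1]
tool_rot: [3.141, -0.001, -0.001]
force: [-0.4, 0.8, -2.4]
width: 23.4
```

Push from y 91 to about −66.

>>> apply_moves --increments '[{"tx":0.001,"ty":0,"tz":-0.0015,"rx":0,"ry":0,"rz":0,"claw":0.005},{"tx":0.001,"ty":-0.015,"tz":-0.0018,"rx":0,"ry":0,"rz":0,"claw":0.005},{"tx":0.001,"ty":-0.03,"tz":-0.0018,"rx":0,"ry":0,"rz":0,"claw":0.005},{"tx":0.001,"ty":-0.045,"tz":-0.0018,"rx":0,"ry":0,"rz":0,"claw":0.005},{"tx":0.001,"ty":-0.06,"tz":-0.0018,"rx":0,"ry":0,"rz":0,"claw":0.005},{"tx":0.001,"ty":-0.075,"tz":-0.0018,"rx":0,"ry":0,"rz":0,"claw":0.005},{"tx":0.001,"ty":-0.09,"tz":-0.0018,"rx":0,"ry":0,"rz":0,"claw":0.005}]'

```text
clock: 20.6
eef_pos: [672.2, 2.5, 131.0]
tool_rot: [-3.139, -0.003, -0.0]
force: [-0.2, 8.8, 6.7]
width: 23.4
```

>>> apply_moves --increments '[{"tx":0,"ty":-0.012,"tz":0,"rx":0,"ry":0,"rz":0,"claw":0.005},{"tx":0,"ty":-0.024,"tz":0,"rx":0,"ry":0,"rz":0,"claw":0.005},{"tx":0,"ty":-0.036,"tz":0,"rx":0,"ry":0,"rz":0,"claw":0.005},{"tx":0,"ty":-0.046,"tz":0,"rx":0,"ry":0,"rz":0,"claw":0.005},{"tx":0,"ty":-0.056,"tz":0,"rx":0,"ry":0,"rz":0,"claw":0.005},{"tx":0,"ty":-0.066,"tz":0,"rx":0,"ry":0,"rz":0,"claw":0.005},{"tx":0,"ty":-0.066,"tz":0,"rx":0,"ry":0,"rz":0,"claw":0.005},{"tx":0,"ty":-0.066,"tz":0,"rx":0,"ry":0,"rz":0,"claw":0.005}]'

```text
clock: 21.4
eef_pos: [671.6, -66.9, 131.0]
tool_rot: [3.139, -0.003, -0.003]
force: [0.4, -1.4, 7.2]
width: 23.5
```

>>> apply_moves --increments '[{"tx":0,"ty":0,"tz":0.04,"rx":0,"ry":0,"rz":0,"claw":0.005},{"tx":0,"ty":0.02,"tz":0.08,"rx":0,"ry":0,"rz":0,"claw":0.005},{"tx":-0.02,"ty":0.06,"tz":0.09,"rx":0,"ry":0,"rz":0,"claw":0.005},{"tx":-0.04,"ty":0.1,"tz":0.09,"rx":0,"ry":0,"rz":0,"claw":0.005},{"tx":-0.06,"ty":0.14,"tz":0.09,"rx":0,"ry":0,"rz":0,"claw":0.005},{"tx":-0.072,"ty":0.17,"tz":0.09,"rx":0,"ry":0,"rz":0,"claw":0.005},{"tx":-0.072,"ty":0.18,"tz":0.09,"rx":0,"ry":0,"rz":0,"claw":0.005},{"tx":-0.072,"ty":0.18,"tz":0.09,"rx":0,"ry":0,"rz":0,"claw":0.005}]'

```text
clock: 22.2
eef_pos: [598.5, 117.4, 218.6]
tool_rot: [3.141, 0.001, 0.003]
force: [-0.4, -0.3, -2.8]
width: 23.4
```

```bash
python3 -c "
from h import *
print(read_state()['eef_pos'],read_state()['tool_rot'],read_state()['width']); c,_=snap('wrist','w8');snap('scene','s8')
a=cv2.imread('pics/w8.png');b=cv2.imread('pics/s8.png')[180:420,140:460]
cv2.imwrite('pics/v8.png',np.hstack([cv2.resize(a,(480,360)),cv2.copyMakeBorder(b,60,60,0,0,0)]))"
```

```text
[598.49675518 117.39816661 218.60232386] [3.14091504e+00 7.86276188e-04 2.51887529e-03] 23.42996498989946
```

View pics/v8.png

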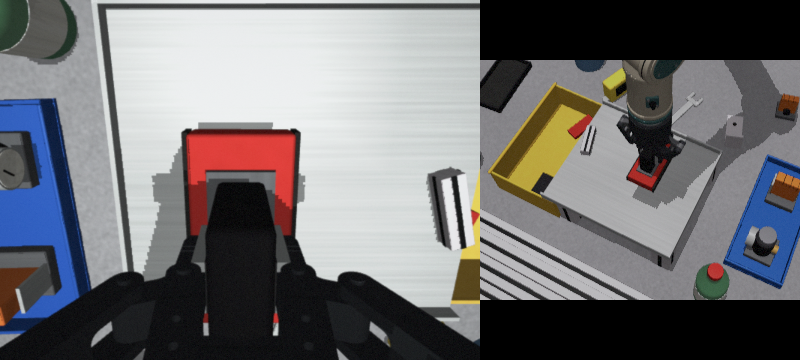

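```bash
python3 -c "
from h import *
c,im=load('w8')
for u,v,z in [(430,170,110),(465,172,115),(472,246,115),(442,252,110)]: print(u,v,onz(c,u*4/3,v*4/3,z)[:2].round(1))
"
```

```text
430 170 [607.6 -34.9]
465 172 [607.3 -59.5]
472 246 [543.1 -78.3]
442 252 [534.7 -57.6]
```

>>> apply_moves --increments '[{"tx":-0.01,"ty":-0.04,"tz":-0.03,"rx":0,"ry":0,"rz":0,"claw":0.005},{"tx":-0.023,"ty":-0.07,"tz":-0.06,"rx":0,"ry":0,"rz":0,"claw":0.005},{"tx":-0.023,"ty":-0.09,"tz":-0.08,"rx":0,"ry":0,"rz":0,"claw":0.005},{"tx":-0.023,"ty":-0.09,"tz":-0.086,"rx":0,"ry":0,"rz":0,"claw":0.005},{"tx":-0.023,"ty":-0.09,"tz":-0.0885,"rx":0,"ry":0,"rz":0,"claw":0.005},{"tx":-0.023,"ty":-0.102,"tz":-0.0895,"rx":0,"ry":0,"rz":0,"claw":0.005},{"tx":-0.023,"ty":-0.114,"tz":-0.0895,"rx":0,"ry":0,"rz":0,"claw":0.005},{"tx":-0.023,"ty":-0.126,"tz":-0.0895,"rx":0,"ry":0,"rz":0,"claw":0.005},{"tx":-0.023,"ty":-0.138,"tz":-0.0895,"rx":0,"ry":0,"rz":0,"claw":0.005}]'

```text
clock: 23.2
eef_pos: [577.2, -21.0, 130.9]
tool_rot: [-3.139, -0.002, 0.001]
force: [1.0, 4.1, 1.4]
width: 23.4
```

>>> apply_moves --increments '[{"tx":0,"ty":-0.01,"tz":0,"rx":0,"ry":0,"rz":0,"claw":0.005},{"tx":0,"ty":-0.02,"tz":0,"rx":0,"ry":0,"rz":0,"claw":0.005},{"tx":0,"ty":-0.03,"tz":0,"rx":0,"ry":0,"rz":0,"claw":0.005},{"tx":0,"ty":-0.039,"tz":0,"rx":0,"ry":0,"rz":0,"claw":0.005},{"tx":0,"ty":-0.045,"tz":0,"rx":0,"ry":0,"rz":0,"claw":0.005},{"tx":0,"ty":-0.045,"tz":0,"rx":0,"ry":0,"rz":0,"claw":0.005},{"tx":0,"ty":-0.045,"tz":0,"rx":0,"ry":0,"rz":0,"claw":0.005}]'

```text
clock: 23.9
eef_pos: [576.7, -68.2, 130.8]
tool_rot: [3.14, -0.002, -0.001]
force: [-0.3, 1.0, 7.8]
width: 22.8
```

>>> apply_moves --increments '[{"tx":0,"ty":0,"tz":0.04,"rx":0,"ry":0,"rz":0,"claw":0.005},{"tx":0,"ty":0,"tz":0.09,"rx":0,"ry":0,"rz":0,"claw":0.005},{"tx":0,"ty":-0.02,"tz":0.14,"rx":0,"ry":0,"rz":0,"claw":0.005},{"tx":-0.02,"ty":-0.06,"tz":0.15,"rx":0,"ry":0,"rz":0,"claw":0.005},{"tx":-0.05,"ty":-0.1,"tz":0.15,"rx":0,"ry":0,"rz":0,"claw":0.005},{"tx":-0.08,"ty":-0.14,"tz":0.15,"rx":0,"ry":0,"rz":0,"claw":0.005},{"tx":-0.09,"ty":-0.17,"tz":0.15,"rx":0,"ry":0,"rz":0,"claw":0.005},{"tx":-0.09,"ty":-0.17,"tz":0.15,"rx":0,"ry":0,"rz":0,"claw":0.005}]'

```text
clock: 24.7
eef_pos: [482.0, -243.4, 280.5]
tool_rot: [3.137, 0.001, -0.01]
force: [-0.3, -0.8, -3.0]
width: 23.3
```

```bash
python3 -c "
from h import *
print(read_state()['eef_pos'],read_state()['tool_rot'],read_state()['width']); c,_=snap('wrist','w9');snap('scene','s9')
a=cv2.imread('pics/w9.png');b=cv2.imread('pics/s9.png')[180:420,140:460]
cv2.imwrite('pics/v9.png',np.hstack([cv2.resize(a,(480,360)),cv2.copyMakeBorder(b,60,60,0,0,0)]))"
```

```text
[ 481.99263803 -243.3584892   280.47115697] [ 3.13660394e+00  6.79182538e-04 -1.03170964e-02] 23.316596681026777
```

View pics/v9.png

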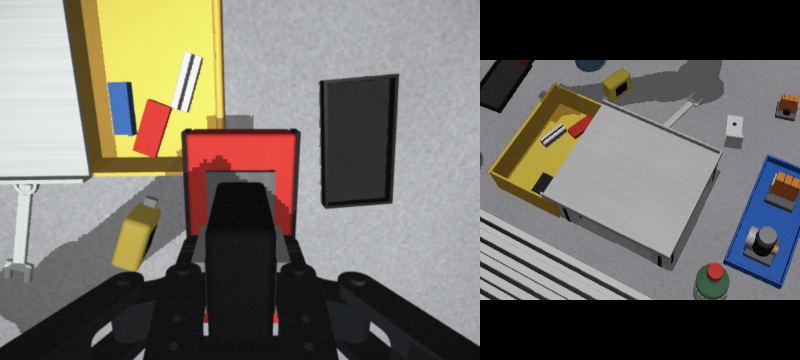

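>>> apply_moves --increments '[{"tx":0.002,"ty":-0.04,"tz":0,"rx":0,"ry":0,"rz":0.5,"claw":0.005},{"tx":0.002,"ty":-0.08,"tz":0,"rx":0,"ry":0,"rz":1.1,"claw":0.005},{"tx":0.002,"ty":-0.12,"tz":-0.02,"rx":0,"ry":0,"rz":1.1,"claw":0.005},{"tx":0.002,"ty":-0.152,"tz":-0.05,"rx":0,"ry":0,"rz":1.1,"claw":0.005},{"tx":0.002,"ty":-0.152,"tz":-0.1,"rx":0,"ry":0,"rz":1.1,"claw":0.005},{"tx":0.002,"ty":-0.152,"tz":-0.15,"rx":0,"ry":0,"rz":1.1,"claw":0.005},{"tx":0.002,"ty":-0.152,"tz":-0.19,"rx":0,"ry":0,"rz":1.1,"claw":0.005},{"tx":0.002,"ty":-0.152,"tz":-0.19,"rx":0,"ry":0,"rz":1.1,"claw":0.005}]'

```text
clock: 25.6
eef_pos: [485.7, -383.6, 83.3]
tool_rot: [-3.132, 0.008, 0.098]
force: [-0.5, 0.4, -2.5]
width: 23.3
```

>>> apply_moves --increments '[{"tx":0,"ty":-0.004,"tz":0,"rx":0,"ry":0,"rz":0,"claw":0.005},{"tx":0,"ty":-0.004,"tz":0,"rx":0,"ry":0,"rz":0,"claw":0.005},{"tx":0,"ty":-0.004,"tz":0,"rx":0,"ry":0,"rz":0,"claw":0.005}]'

```text
clock: 25.9
eef_pos: [489.3, -394.2, 92.4]
tool_rot: [3.138, -0.003, 0.096]
force: [-0.4, 0.3, -1.4]
width: 23.1
```

>>> apply_moves --increments '[{"tx":-0.003,"ty":0,"tz":-0.02,"rx":0,"ry":0,"rz":-0.1,"claw":0.005},{"tx":-0.003,"ty":0,"tz":-0.04,"rx":0,"ry":0,"rz":-0.1,"claw":0.005},{"tx":-0.003,"ty":0,"tz":-0.047,"rx":0,"ry":0,"rz":-0.1,"claw":0.005},{"tx":-0.003,"ty":0,"tz":-0.049,"rx":0,"ry":0,"rz":-0.1,"claw":0.005},{"tx":-0.003,"ty":0,"tz":-0.05,"rx":0,"ry":0,"rz":-0.1,"claw":0.005}]'

```text
clock: 26.4
eef_pos: [485.1, -392.4, 41.9]
tool_rot: [-3.14, -0.001, 0.087]
force: [-3.4, 4.9, 11.1]
width: 23.6
```

Seated (contact at the original height). Release, lift and go back to the stop block at the tray.

>>> apply_moves --increments '[{"tx":0,"ty":0,"tz":0.001,"rx":0,"ry":0,"rz":0,"claw":0.05},{"tx":0,"ty":0,"tz":0.001,"rx":0,"ry":0,"rz":0,"claw":0.085},{"tx":0,"ty":0,"tz":0.001,"rx":0,"ry":0,"rz":0,"claw":0.085},{"tx":0,"ty":0,"tz":0.001,"rx":0,"ry":0,"rz":0,"claw":0.085},{"tx":0,"ty":0,"tz":0.04,"rx":0,"ry":0,"rz":0,"claw":0.085},{"tx":0,"ty":0,"tz":0.09,"rx":0,"ry":0,"rz":0,"claw":0.085},{"tx":0,"ty":0,"tz":0.14,"rx":0,"ry":0,"rz":0,"claw":0.085},{"tx":0,"ty":0,"tz":0.19,"rx":0,"ry":0,"rz":0,"claw":0.085},{"tx":0,"ty":0.02,"tz":0.22,"rx":0,"ry":0,"rz":0,"claw":0.085}]'

```text
clock: 27.3
eef_pos: [484.6, -376.9, 264.4]
tool_rot: [3.134, -0.003, 0.083]
force: [-0.4, -0.1, 0.2]
width: 84.9
```

```bash
python3 -c "
from h import *
print(read_state()['eef_pos'],read_state()['tool_rot'],read_state()['width']); c,_=snap('wrist','w10');_,im=snap('scene','s10')
a=cv2.imread('pics/w10.png');b=cv2.imread('pics/s10.png')[150:390,100:420]
cv2.imwrite('pics/v10.png',np.hstack([cv2.resize(a,(480,360)),cv2.copyMakeBorder(b,60,60,0,0,0)]))"
```

```text
[ 484.59470178 -376.86007034  264.40426489] [ 3.13446353 -0.00332288  0.08326196] 84.94170204125874
```

View pics/v10.png

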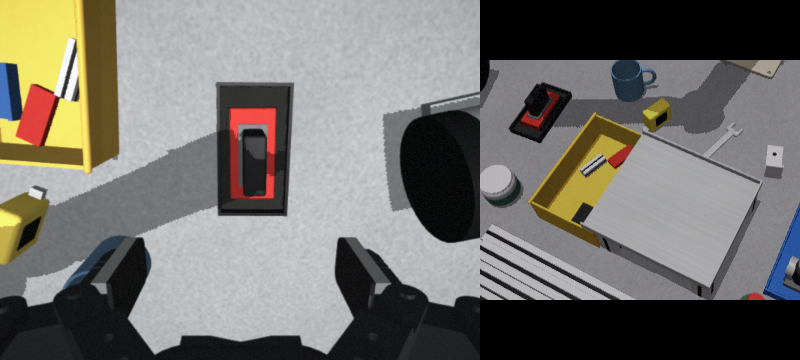

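>>> apply_moves --increments '[{"tx":-0.005,"ty":0.06,"tz":0.02,"rx":0,"ry":0,"rz":17.4,"claw":0.085},{"tx":-0.01,"ty":0.11,"tz":0.02,"rx":0,"ry":0,"rz":17.4,"claw":0.085},{"tx":-0.01,"ty":0.16,"tz":0.02,"rx":0,"ry":0,"rz":17.4,"claw":0.085},{"tx":-0.01,"ty":0.21,"tz":0.02,"rx":0,"ry":0,"rz":17.4,"claw":0.085},{"tx":-0.01,"ty":0.26,"tz":0.02,"rx":0,"ry":0,"rz":17.4,"claw":0.085},{"tx":-0.01,"ty":0.31,"tz":0.02,"rx":0,"ry":0,"rz":17.4,"claw":0.085},{"tx":-0.01,"ty":0.36,"tz":0.02,"rx":0,"ry":0,"rz":17.4,"claw":0.085},{"tx":-0.01,"ty":0.41,"tz":0.02,"rx":0,"ry":0,"rz":17.4,"claw":0.085},{"tx":-0.01,"ty":0.46,"tz":0.02,"rx":0,"ry":0,"rz":17.4,"claw":0.085},{"tx":-0.015,"ty":0.51,"tz":0.02,"rx":0,"ry":0,"rz":17.4,"claw":0.085},{"tx":-0.02,"ty":0.56,"tz":0.02,"rx":0,"ry":0,"rz":17.4,"claw":0.085},{"tx":-0.025,"ty":0.61,"tz":0.02,"rx":0,"ry":0,"rz":17.4,"claw":0.085}]'

```text
clock: 28.6
eef_pos: [460.6, 225.3, 279.1]
tool_rot: [-3.141, 0.0, 1.606]
force: [1.9, 0.3, 0.1]
width: 85.2
```

```bash
python3 -c "
from h import *
print(read_state()['eef_pos'],read_state()['tool_rot']); c,im=snap('wrist','w11')
for n,f in (('wrist','w11'),('scene','s10'),('scene','s4')):
    c,im=load(f)
    hsv=cv2.cvtColor(im,cv2.COLOR_BGR2HSV); m=((hsv[:,:,0]>6)&(hsv[:,:,0]<17)&(hsv[:,:,1]>170)&(hsv[:,:,2]>60)).astype(np.uint8)
    k,l,s,ce=cv2.connectedComponentsWithStats(m)
    for i in range(1,k):
        if s[i,4]>60: print(f,s[i],ce[i].round(1),onz(c,*ce[i],75)[:2].round(1))
cv2.imwrite('pics/v11.png',cv2.imread('pics/w11.png'))
"
```

```text
[460.57524634 225.25915886 279.12863774] [-3.14085379e+00  2.13401615e-04  1.60568591e+00]
w11 [305  10  31  33 232] [318.   35.8] [454.3 352.1]
w11 [   9   66   72   57 2652] [42.6 94.5] [246.9 304.3]
s10 [439 215  20  18 253] [448.5 222.9] [253.  307.4]
s10 [431 292  32  29 564] [446.2 306.4] [463.7 377.2]
s4 [439 215  20  18 255] [448.5 222.9] [253.1 307.4]
s4 [431 293  32  28 562] [446.2 306.4] [463.6 377.3]
```

View pics/v11.png

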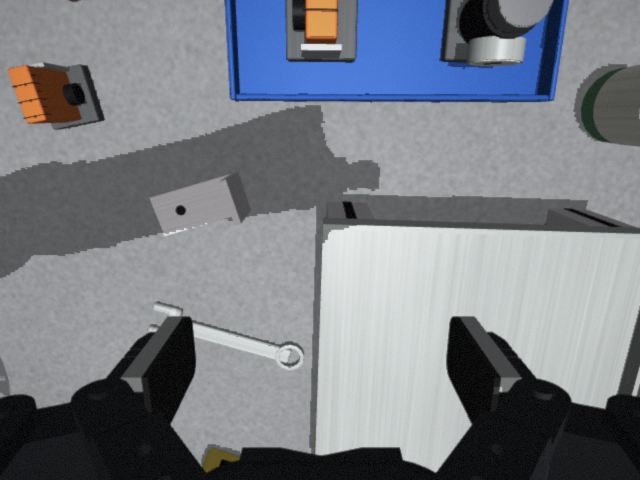

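>>> apply_moves --increments '[{"tx":-0.005,"ty":0.05,"tz":0,"rx":0,"ry":0,"rz":0,"claw":0.085},{"tx":-0.005,"ty":0.1,"tz":0,"rx":0,"ry":0,"rz":0,"claw":0.085},{"tx":-0.005,"ty":0.14,"tz":-0.01,"rx":0,"ry":0,"rz":0,"claw":0.085},{"tx":-0.005,"ty":0.15,"tz":-0.05,"rx":0,"ry":0,"rz":0,"claw":0.085},{"tx":-0.005,"ty":0.15,"tz":-0.1,"rx":0,"ry":0,"rz":0,"claw":0.085},{"tx":-0.005,"ty":0.15,"tz":-0.12,"rx":0,"ry":0,"rz":0,"claw":0.085},{"tx":-0.005,"ty":0.15,"tz":-0.12,"rx":0,"ry":0,"rz":0,"claw":0.085}]'

```text
clock: 29.35
eef_pos: [453.9, 371.4, 155.6]
tool_rot: [-3.135, 0.006, 1.605]
force: [-0.6, -0.0, 0.2]
width: 84.8
```

>>> apply_moves --increments '[{"tx":0.001,"ty":0.003,"tz":-0.04,"rx":0,"ry":0,"rz":0,"claw":0.085},{"tx":0.001,"ty":0.003,"tz":-0.08,"rx":0,"ry":0,"rz":0,"claw":0.085},{"tx":0.001,"ty":0.003,"tz":-0.1,"rx":0,"ry":0,"rz":0,"claw":0.085},{"tx":0.001,"ty":0.003,"tz":-0.1,"rx":0,"ry":0,"rz":0,"claw":0.06},{"tx":0.001,"ty":0.003,"tz":-0.1,"rx":0,"ry":0,"rz":0,"claw":0.01},{"tx":0.001,"ty":0.003,"tz":-0.1,"rx":0,"ry":0,"rz":0,"claw":0.005},{"tx":0.001,"ty":0.003,"tz":-0.1,"rx":0,"ry":0,"rz":0,"claw":0.005},{"tx":0.001,"ty":0.003,"tz":-0.1,"rx":0,"ry":0,"rz":0,"claw":0.005}]'

```text
clock: 30.15
eef_pos: [457.3, 377.2, 61.2]
tool_rot: [3.141, -0.001, 1.606]
force: [-1.5, -0.8, 6.0]
width: 21.3
```

>>> apply_moves --increments '[{"tx":0,"ty":0,"tz":0.04,"rx":0,"ry":0,"rz":0,"claw":0.005},{"tx":0,"ty":0,"tz":0.09,"rx":0,"ry":0,"rz":0,"claw":0.005},{"tx":0,"ty":0,"tz":0.14,"rx":0,"ry":0,"rz":0,"claw":0.005},{"tx":0,"ty":0,"tz":0.18,"rx":0,"ry":0,"rz":0,"claw":0.005},{"tx":0.02,"ty":-0.03,"tz":0.19,"rx":0,"ry":0,"rz":0,"claw":0.005},{"tx":0.05,"ty":-0.07,"tz":0.19,"rx":0,"ry":0,"rz":0,"claw":0.005},{"tx":0.08,"ty":-0.11,"tz":0.19,"rx":0,"ry":0,"rz":0,"claw":0.005},{"tx":0.1,"ty":-0.15,"tz":0.19,"rx":0,"ry":0,"rz":0,"claw":0.005},{"tx":0.125,"ty":-0.19,"tz":0.19,"rx":0,"ry":0,"rz":0,"claw":0.005},{"tx":0.143,"ty":-0.227,"tz":0.19,"rx":0,"ry":0,"rz":0,"claw":0.005},{"tx":0.143,"ty":-0.227,"tz":0.15,"rx":0,"ry":0,"rz":0,"claw":0.005},{"tx":0.143,"ty":-0.227,"tz":0.12,"rx":0,"ry":0,"rz":0,"claw":0.005}]'

```text
clock: 31.35
eef_pos: [600.3, 147.0, 178.7]
tool_rot: [-3.141, 0.001, 1.601]
force: [-1.5, 1.7, -5.8]
width: 21.0
```

>>> apply_moves --increments '[{"tx":0,"ty":0,"tz":-0.015,"rx":0,"ry":0,"rz":0,"claw":0.005},{"tx":0,"ty":0,"tz":-0.024,"rx":0,"ry":0,"rz":0,"claw":0.005},{"tx":0,"ty":0,"tz":-0.026,"rx":0,"ry":0,"rz":0,"claw":0.005},{"tx":0,"ty":0,"tz":-0.026,"rx":0,"ry":0,"rz":0,"claw":0.005}]'

```text
clock: 31.75
eef_pos: [600.5, 149.6, 154.2]
tool_rot: [3.141, 0.0, 1.606]
force: [0.6, -0.1, -3.4]
width: 21.6
```

>>> apply_moves --increments '[{"tx":0,"ty":0,"tz":-0.003,"rx":0,"ry":0,"rz":0,"claw":0.005},{"tx":0,"ty":0,"tz":-0.004,"rx":0,"ry":0,"rz":0,"claw":0.005},{"tx":0,"ty":0,"tz":-0.004,"rx":0,"ry":0,"rz":0,"claw":0.005}]'

```text
clock: 32.05
eef_pos: [601.1, 149.6, 151.2]
tool_rot: [3.139, -0.001, 1.605]
force: [-1.3, -0.7, 2.6]
width: 21.1
```

>>> apply_moves --increments '[{"tx":0,"ty":0,"tz":0,"rx":0,"ry":0,"rz":0,"claw":0.05},{"tx":0,"ty":0,"tz":0,"rx":0,"ry":0,"rz":0,"claw":0.085},{"tx":0,"ty":0,"tz":0,"rx":0,"ry":0,"rz":0,"claw":0.085},{"tx":0,"ty":0,"tz":0.03,"rx":0,"ry":0,"rz":0,"claw":0.085},{"tx":0,"ty":0,"tz":0.08,"rx":0,"ry":0,"rz":0,"claw":0.085},{"tx":0,"ty":0,"tz":0.13,"rx":0,"ry":0,"rz":0,"claw":0.085},{"tx":-0.03,"ty":0,"tz":0.17,"rx":0,"ry":0,"rz":0,"claw":0.085},{"tx":-0.08,"ty":0,"tz":0.19,"rx":0,"ry":0,"rz":0,"claw":0.085},{"tx":-0.13,"ty":0,"tz":0.2,"rx":0,"ry":0,"rz":0,"claw":0.085},{"tx":-0.15,"ty":0,"tz":0.2,"rx":0,"ry":0,"rz":0,"claw":0.085},{"tx":-0.15,"ty":0,"tz":0.2,"rx":0,"ry":0,"rz":0,"claw":0.085}]'

```text
clock: 33.15
eef_pos: [447.2, 149.9, 350.7]
tool_rot: [-3.141, -0.002, 1.608]
force: [0.6, 0.3, 0.8]
width: 84.6
```

```bash
python3 -c "
from h import *
s=read_state();print(s['eef_pos'],s['force'],s['width']); snap('scene','s12')
b=cv2.imread('pics/s12.png')[130:430,60:520]; cv2.imwrite('pics/v12.png',cv2.resize(b,None,fx=1.7,fy=1.7))"
```

```text
[447.18670034 149.88588873 350.6890382 ] [0.62632175 0.25009213 0.8282971 ] 84.63627092681166
```

View pics/v12.png

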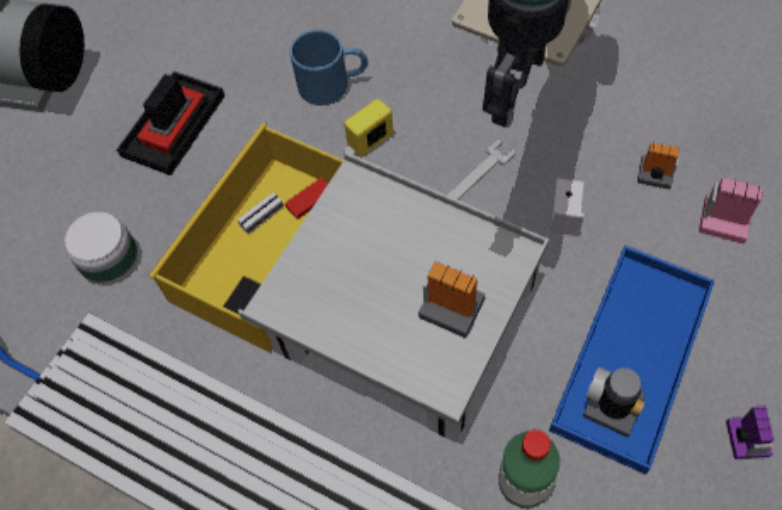

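```bash
python3 -c "
from h import *
print(finish_job())"
```

```text
the job is handed in; nothing more can be done
None
```

The job is handed in after about 33 s of robot time.

- **Fittings:** I lifted the orange stop block, then the regulator, into the blue tray. There was no ball valve at this start.
- **Scraping:** Three scraper passes pushed the red flat, blue angle, black strip and profile end into the bin. There was no green strip. The fingers touched none of the offcuts.
- **Finish:** The scraper is back in its parking tray. The stop block is on the plate at about (600, 150) mm, in the half away from the bin.

**Last checks:** The final picture shows:
- the plate is clean and the stop block is upright on it;
- the regulator is upright in the blue tray and the scraper is upright in its tray;
- the bench items in view are where they were;
- the gripper is open and clear of everything.

The blue angle is hidden behind the plate edge in that picture, but two earlier wrist pictures show it on the bin floor.

No check failed. The cameras disagreed with each other by about 3–6 mm on the plate's edges, and the scene and wrist views differed by a similar amount on the scraper. I allowed for this with margins and by feeling for contact when lowering.

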